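# Move the hot plug lid of the warming pot to its rest with the lid lifter

## Robot

A 6-joint arm with a two-finger parallel gripper is mounted at the origin on the work surface. World frame = base frame: x ahead of the robot, y to its left, z up, the work surface at z = 0. Lengths are in m, angles in rad, forces in N, time in s.
With the tool pointing down it reaches from about 0.275 to 0.775 m from the base axis. Payload 14.6 kg.
Tool frame: the origin (TCP) lies midway between the tips of the shut fingers; the grasp point (between the pads) lies 19 mm behind it; z points along the fingers, y is the line along which they close (so a half turn about z gives the same grasp; the last joint's range is limited). The gripper opens to 85 mm and grips with 20 to 120 N. Pads are 22 mm wide; open, the fingers measure 114 mm over their backs; the gripper's body (76 mm by 85 mm) begins 54 mm behind the grasp point. The pads swing forward as they close: fully open they stand 13 mm farther back than shut.
Start: joints at [-1.328, 0.263, -0.048, 1.259, 0, 1.415], TCP at [0.203, -0.484, 0.231] pointing down, gripper open.
Joint ranges: [-2.65, 2.65], [-0.89, 1.7], [-1.18, 1.37], [-2.13, 2.11], [-1.35, 1.29], [-3.14, 3.14]. Speed limits (rad/s): [1.89, 1.89, 2.57, 2.79, 3.14, 3.14].

## Interface

Orientations are given as a unit quaternion [x, y, z, w].
In Python, from cell import manip gives the robot as it stands. The module is installed in compiled form; this text tells all that it offers. Calls block until the motion is done:
- manip.move_ptp(position, orientation): joint-space move of the TCP to a pose.
- manip.line_to(position, attitude=None, feed=0.15, contact_N=None): straight line of the TCP; attitude=None keeps the orientation; feed is the mean speed in m/s. With contact_N (N) it stops when the force on the tool has changed by that much, and returns True; else False.
- manip.move_j(angles): joint-space move.
- manip.open() and manip.clamp(f_grip=None): open the fingers fully, or close them until they stop; f_grip is the grip in N (None keeps the last).
- manip.wait(seconds).
- manip.inverse_kinematics(position, orientation): joint angles nearest the present ones, or None.
- manip.read_camera(name): name is "scene" or "side" or "wrist"; returns the picture (420x560x3 uint8, red, green, blue); there is no depth.
- manip.camera_model(name): a dict with "mtx" (3x3 intrinsics, pixels), "rvec" (rotation vector, rad) and "tvec" (3), from world to camera coordinates, as OpenCV has them. Camera axes: x right, y down, z forward; pixel columns grow to the right and rows downward; lengths in m; the calibration is good to about 2 mm. A picture is of the moment at which its call begins: read the wrist's pose just before it. camera_model takes no time and is no camera call; for the wrist camera it gives the pose at the moment of the call.
A pose or a line that the arm cannot do raises manip.MotionError and nothing moves.
- manip.sign_off(): hands the job in; it is judged then, once.
Readings, each from a call of its own:
- manip.read_clock(): time.
- manip.read_joint_positions(): joint angles.
- manip.read_joint_velocities(): joint speeds.
- manip.read_effort(): joint torques, N m.
- manip.read_tcp_pos(): TCP position.
- manip.read_tcp_rot(): TCP orientation.
- manip.read_contact_force(): force on the tool from outside, world axes, zero at the start.
- manip.read_wrist_torque(): the same for the moment, N m.
- manip.read_opening(): opening from 0.0 (shut) to 1.0 (fully open).
- manip.read_finger_force(): force on a finger pad.
Only numpy, scipy, OpenCV 4.12 (cv2) and the standard library are available. Lean on these libraries where they do the work, as an engineer would, in place of code of your own. Each camera call takes 0.05 s, during which the arm holds its last target. There are 200 camera calls.

## Task

The lid of the warming pot is too hot to touch: take the lid lifter from its rack, hook its two tines under the middle of the lid's loop handle, between its two beads, and lift the lid off the pot, keeping it level. Set the lid down gently in the cup of the lid rest, feeling for the cup because its height is not known, so that it sits fully home and level; then unhook the lifter without dragging the lid and put it back in the two saddles of its rack as it was. Do not touch the hot lid or pot with the gripper or arm, do not press hard with the lifter, and leave the weight, tommy bar, caliper and plastic shroud where they are.

Things in the scene. Friction and masses are not known exactly. Their poses are not given: they have to be found in the camera images.
- lifter_grip (a point): Middle of the lid lifter's handle: a dark wooden bar 26 x 26 mm in section, 125 mm long along y, 0.25 kg in all; grip it here from above across its width (fingers closing along x). z up, x the way the tines point. A cranked steel shank leads down from the bar to two tines whose lowest point is 108 mm straight below this point.
- rack: Fixed lifter rack: base 90 x 125 mm, two steel posts 47 mm either side along y, each with a U saddle: flat seat 110 mm above the table, flared cheeks 20 mm high, 5 mm play either side of the bar. The lifter hangs by the ends of its bar, tines between the posts pointing along x; it lifts straight up and goes back straight down. Origin on the table, z up.
- rack_seat (a point): Point of the rack where the lifter's handle middle (point lifter_grip) lies when it is at home: 123 mm above the table, half-way between the saddles. x is the way the tines should point.
- lid: Loose steel plug lid, 0.4 to 0.65 kg, closed on the pot. Origin at the centre of its underside, z up. Taper plug (radius 50 mm at the bottom, 59 mm at 10 mm up), flange of radius 70 mm from 10 to 15 mm up, flat-topped loop of 6 mm bar over the centre, its underside 22 mm above the flange. Mass centre on its axis: hooked over 9 mm off the loop's middle it tips.
- lid_loop (a point): Middle of the loop's top bar, on the bar's centre line, 40 mm above the lid's origin, 25 mm above the flange's top. The bar is 62 mm long along y, with a 12 mm round bead 22 mm either side of this point: both tines belong between the beads, which keep them from sliding out. The tines pass under the bar along x, from either side.
- pot: Fixed aluminium warming pot on a square grey hotplate (170 x 160 x 18 mm); pot outer radius 66 mm, inner radius 62 mm, rim 85 mm above the table. Origin on the table on the pot's axis. The pot and the rest may stand in either of two places, left or right.
- rest: Lid rest: foot of radius 75 mm, column, and an open cup (outer radius 66, inner 62, 12 mm deep) clamped on it, which does not give. Origin on the table on the axis. The lid's plug drops into the cup with 3 mm play all round, the flange landing on the rim. The rim stands anywhere from 76 to 131 mm above the table: not reported, to be felt for.
- weight: Bystander: bronze weight block 55 x 45 x 32 mm with a short stud, loose on the shelf; origin under its centre.
- tommy_bar: Bystander: brass tommy bar 150 mm long with ball ends, loose; origin under its centre.
- caliper: Bystander: steel dial caliper about 200 mm long, lying loose; origin under its middle.
- shroud: Bystander: grey plastic handle shroud 130 mm long, 40 mm high, loose; origin under its middle.
- lifter_hook (a point): Where the loop should hang: bottom of the tines' shallow V, on top, midway between them, 102 mm straight below lifter_grip. The tines are 6 mm round, 24 mm over both. From here they rise forward to tips 21 mm ahead (top 8 mm above this point) and back to the shank's upright (its face 21 mm behind, rising 46 mm before it cranks forward to the bar).
Not all that is in view belongs to the job. There is more than one size of the part that bears lifter_grip; the job needs the smaller.

How it is judged:
On the way, in this order (a step that is already met when the one before it is completed fails the run):
1. the lid hangs level on the lifter, lifted clear of the pot (z of lid in the frame of pot above 0.09 m and contact force between lifter and lid above 1.5 N and contact force between lid and pot below 0.1 N and angle between lid's own z axis and vertical below 0.2 rad), for 0.2 s.
2. the lid is set home in the cup of the rest (horizontal distance between lid and rest below 0.006 m and angle between lid's own z axis and vertical below 0.05 rad and contact force between lid and rest above 2 N), for 0.2 s.
At the end, for the whole second after the job is handed in: Lid home in the rest's cup (axes within 6 mm, level within 0.05 rad, weight on the cup); lifter back in the rack's saddles (handle middle within 15 mm of its seat point, at most 4 mm above it, upright within 0.1 rad, yaw within 0.25 rad); both at rest (all of step 2 and linear speed of each of lid, lifter below 0.02 m/s and distance between lifter_grip and rack_seat below 0.015 m and angle between the x axis of lifter_grip and the x axis of rack_seat, either way round below 0.25 rad and z of lifter_grip in the frame of rack_seat below 0.004 m and angle between lifter_grip's own z axis and vertical below 0.1 rad and contact force between lifter and rack above 0.5 N); the robot touches nothing.
It fails at once if the lid is tipped more than 0.3 rad (17 degrees) (angle between lid's own z axis and vertical above 0.3 rad).
It fails at once if the gripper or arm touches the hot lid or pot (contact force between any of the arm, the fingers and lid above 0.5 N or contact force between any of the arm, the fingers and pot above 0.5 N).
It fails at once if the lifter bears on the lid, the pot or the rest with more than 20 N (contact force between lifter and lid above 20 N or contact force between lifter and pot above 20 N or contact force between lifter and rest above 20 N).
It fails at once if the lid is dropped or pressed on the rest with more than 25 N (contact force between lid and rest above 25 N).
It fails at once if a bystander is moved more than 15 mm (distance of any of weight, tommy_bar, caliper, shroud from where it was at the start of the episode above 0.015 m).
It also fails if it takes over 72 s, if anything falls off the work surface, if the arm or the gripper's body presses on something with over 40 N, if the wrist force passes 120 N, or if a joint passes its speed limit or range.

## Working session

There is one attempt and no reset: what is moved stays moved. The work goes in short steps, each a Python script; the robot and the scene stay as the last script left them, time stands still between calls to the robot, and variables do not carry over. Pictures are saved under pics/ and viewed, at most 10 in all, crops included, and the job is handed in when it is done.

```bash
mkdir -p pics; ls; python3 - <<'E'
from cell import manip
import cv2,numpy as np
a=manip.read_camera("scene");b=manip.read_camera("side")
cv2.imwrite("pics/scene0.png",cv2.resize(a[...,::-1],(800,600),interpolation=cv2.INTER_CUBIC));cv2.imwrite("pics/side0.png",cv2.resize(b[...,::-1],(800,600),interpolation=cv2.INTER_CUBIC))
cv2.imwrite("pics/scene_raw.png",a[...,::-1]);cv2.imwrite("pics/side_raw.png",b[...,::-1])
for n in("scene","side","wrist"):
  m=manip.camera_model(n);print(n,m)
  R=cv2.Rodrigues(np.array(m["rvec"],float))[0];print(-R.T@np.array(m["tvec"]).ravel(), R[2])
print(manip.read_tcp_rot(),manip.read_clock())
E
```

```text
pics
scene {'mtx': array([[387.84303065,   0.        , 282.12385841],
       [  0.        , 387.84303065, 212.51519588],
       [  0.        ,   0.        ,   1.        ]]), 'rvec': array([ 0.92823929,  2.53918353, -1.01152846]), 'tvec': array([ 0.35004322, -0.14015432,  1.47506646])}
[0.98751586 0.62701729 0.9745031 ] [-0.44364029 -0.5254153  -0.72603172]
side {'mtx': array([[435.13026451,   0.        , 276.26207828],
       [  0.        , 435.13026451, 208.14498725],
       [  0.        ,   0.        ,   1.        ]]), 'rvec': array([ 0.21525552, -2.73296849,  1.35202495]), 'tvec': array([0.44445286, 0.10078523, 1.14771094])}
[0.28896406 0.91139561 0.78153326] [ 0.13799363 -0.78354451 -0.60581826]
wrist {'mtx': array([[298.16927205,   0.        , 282.72112366],
       [  0.        , 298.16927205, 205.35698121],
       [  0.        ,   0.        ,   1.        ]]), 'rvec': array([-2.41229235,  1.60191401,  0.23171129]), 'tvec': array([-0.5247497 , -0.03708958,  0.3809619 ])}
[ 0.26968276 -0.45639972  0.37528703] [-0.25988124 -0.10790197 -0.95959309]
[ 9.80288860e-01  1.97568977e-01 -1.37789537e-05 -5.00590438e-04] 0.1
```

View pics/scene0.png

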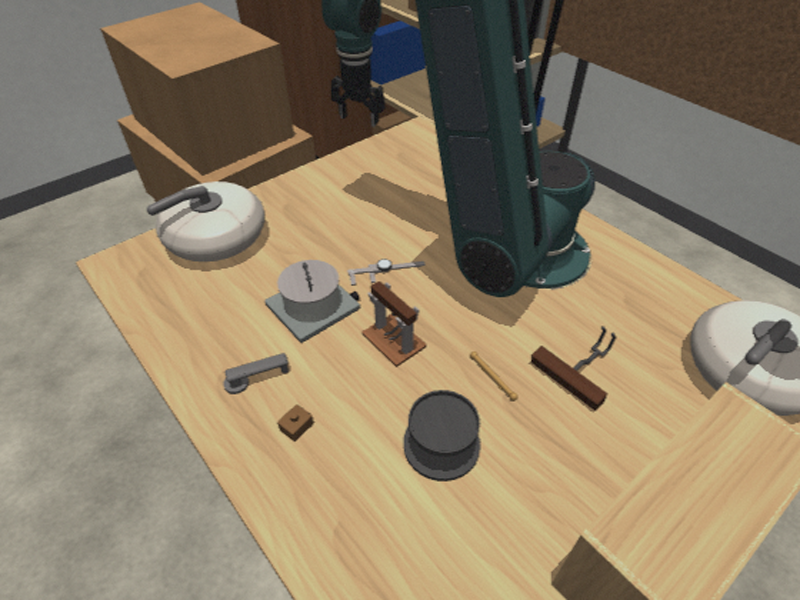

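View pics/side0.png

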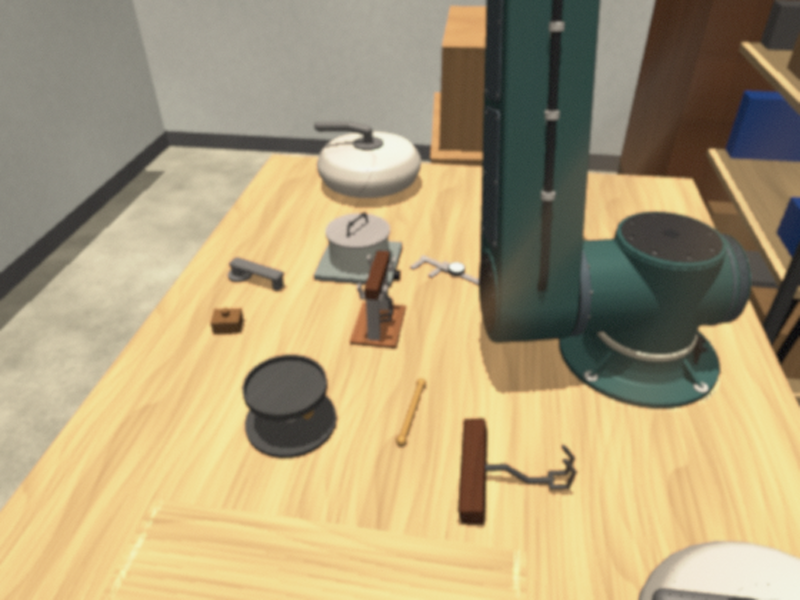

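The two views show the pot with its lid at scene (310,285), the rack with the small lifter at (395,320), the rest at (443,420), and a larger decoy lifter lying at (568,378). I'll get rough positions, then look with the wrist camera from above.

```bash
cat > h.py <<'E'
from cell import manip
import cv2,numpy as np
from scipy.spatial.transform import Rotation as Ro
def cam(n):
    m=manip.camera_model(n);R=cv2.Rodrigues(np.array(m["rvec"],float))[0];t=np.array(m["tvec"],float).ravel()
    return m["mtx"],R,t
def ray(c,uv):
    K,R,t=c;d=R.T@np.linalg.solve(K,[uv[0],uv[1],1.]);return -R.T@t,d
def onz(c,uv,z):
    o,d=ray(c,uv);return o+d*(z-o[2])/d[2]
def tri(obs):
    A=np.zeros((3,3));b=np.zeros(3)
    for c,uv in obs:
        o,d=ray(c,uv);d=d/np.linalg.norm(d);P=np.eye(3)-np.outer(d,d);A+=P;b+=P@o
    X=np.linalg.solve(A,b);return X
def proj(c,X):
    K,R,t=c;p=K@(R@np.asarray(X,float)+t);return p[:2]/p[2]
def down(yaw): # tool z down, tool y along world dir yaw
    y=np.array([np.cos(yaw),np.sin(yaw),0]);z=np.array([0,0,-1.]);x=np.cross(y,z)
    return Ro.from_matrix(np.c_[x,y,z]).as_quat()
E
python3 - <<'E'
from h import *
S,D=cam("scene"),cam("side");s=.7
def T(n,a,b):
    o=[(S,np.array(a)*s),(D,np.array(b)*s)];X=tri(o);print(n,X.round(4),"res",[(proj(c,X)-u).round(1) for c,u in o])
T("bar far end top",(373,284),(383,253));T("bar near end top",(415,312),(372,294))
T("rest rim c",(444,419),(286,384))
T("loop",(308,272),(357,223))
for n,uv,z in[("pot lid",(310,278),.09),("rest foot",(442,445),.0)]:print(n,onz(S,np.array(uv)*s,z))
T("weight",(295,418),(227,318));T("tommy1",(475,354),(421,383));T("tommy2",(513,398),(402,440));T("cal dial",(384,265),(456,268))
T("shroudA",(236,375),(236,268));T("shroudB",(285,362),(277,282))
T("big A",(540,352),(474,424));T("big B",(600,398),(473,516))
W=cam("wrist");Rt=Ro.from_quat(manip.read_tcp_rot()).as_matrix();C=-W[1].T@W[2]
print("cam in tcp",Rt.T@(C-manip.read_tcp_pos()),"axis",Rt.T@W[1][2], Rt.T@W[1][0])
E
```

```text
bar far end top [ 0.4828 -0.072   0.1272] res [array([0. , 0.4]), array([ 0.2, -0.4])]
bar near end top [0.4756 0.0596 0.1334] res [array([0.2, 2.3]), array([ 1.3, -2.3])]
rest rim c [0.5779 0.2589 0.0887] res [array([0.1, 0.4]), array([ 0.3, -0.4])]
loop [ 0.5631 -0.2092  0.1095] res [array([0.1, 1.1]), array([ 0.6, -1.1])]
pot lid [ 0.5582564  -0.21296501  0.09      ]
rest foot [0.57903296 0.26118792 0.        ]
weight [0.772  0.0418 0.0244] res [array([0.1, 0.7]), array([ 0.4, -0.6])]
tommy1 [0.3788 0.1513 0.0139] res [array([0. , 0.3]), array([ 0.2, -0.3])]
tommy2 [0.3941 0.2774 0.0067] res [array([-0.1, -0.8]), array([-0.5,  0.9])]
cal dial [ 0.3495 -0.2041  0.0136] res [array([-0. , -0.1]), array([-0.1,  0.1])]
shroudA [ 0.8127 -0.1191  0.0307] res [array([0.1, 1.5]), array([ 0.8, -1.2])]
shroudB [ 0.7135 -0.0897  0.0233] res [array([0.1, 0.9]), array([ 0.5, -0.8])]
big A [0.2827 0.2494 0.0365] res [array([0.1, 0.4]), array([ 0.3, -0.5])]
big B [0.273  0.402  0.0237] res [array([0.2, 0.9]), array([ 0.7, -1.2])]
cam in tcp [ 0.07182373  0.00034505 -0.14442285] axis [-2.81552733e-01 -2.39475069e-04  9.59545726e-01] [4.49130191e-04 9.99999826e-01 3.81356354e-04]
```

```bash
cat > look.py <<'E'
from h import *
import pickle
def shoot(n):
    c=cam("wrist");im=manip.read_camera("wrist");cv2.imwrite(f"pics/{n}_raw.png",im[...,::-1]);pickle.dump(c,open(f"pics/{n}.pkl","wb"));return c,im
E
python3 - <<'E'
from look import *
for yaw in (0,np.pi):
  for p in [(.56,-.21,.32),(.48,0,.32),(.58,.26,.32)]:
    q=manip.inverse_kinematics(p,down(yaw));print(yaw,p,None if q is None else np.round(q,2))
for n,p,yaw in [("potA",(.56,-.21,.32),np.pi),("potB",(.56,-.16,.32),0),("rack",(.48,0.,.30),0)]:
    manip.move_ptp(p,down(yaw));c,im=shoot(n);print(n,manip.read_clock(),np.round(manip.read_joint_positions(),2))
    for X in [(.56,-.21,.11),(.479,-.006,.11)]:print(proj(c,X).round())
a=[cv2.imread(f"pics/{n}_raw.png") for n in("potA","potB")]
cv2.imwrite("pics/pA.png",cv2.resize(a[0],(800,600),interpolation=3))
cv2.imwrite("pics/pB.png",cv2.resize(cv2.imread("pics/rack_raw.png"),(800,600),interpolation=3))
E
```

```text
0 (0.56, -0.21, 0.32) [-0.49  0.39  0.39  1.56  0.    1.08]
0 (0.48, 0, 0.32) [-0.17  0.17  0.07  1.47  0.    1.4 ]
0 (0.58, 0.26, 0.32) [0.29 0.47 0.51 1.61 0.   1.86]
3.141592653589793 (0.56, -0.21, 0.32) [-0.49  0.39  0.39  1.56  0.   -2.07]
3.141592653589793 (0.48, 0, 0.32) [-0.17  0.17  0.07  1.47  0.   -1.74]
3.141592653589793 (0.58, 0.26, 0.32) [ 0.29  0.47  0.51  1.61  0.   -1.28]
potA 3.0667 [-0.5   0.39  0.38  1.56 -0.   -2.07]
[283. 180.]
[341. 323.]
potB 5.825 [-0.42  0.36  0.34  1.55 -0.    1.15]
[282. 219.]
[206.  37.]
rack 6.625 [-0.17  0.17  0.02  1.41 -0.    1.4 ]
[342. 336.]
[281. 188.]
```

View pics/pA.png

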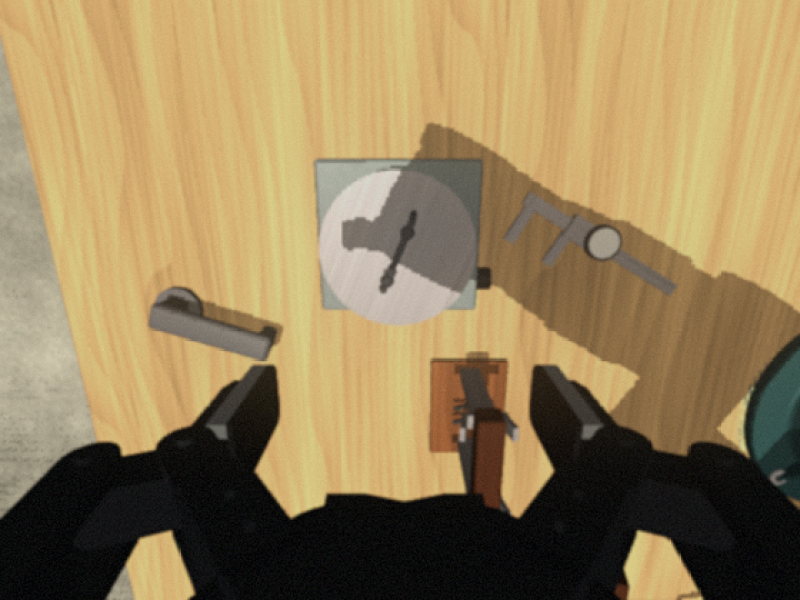

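View pics/pB.png

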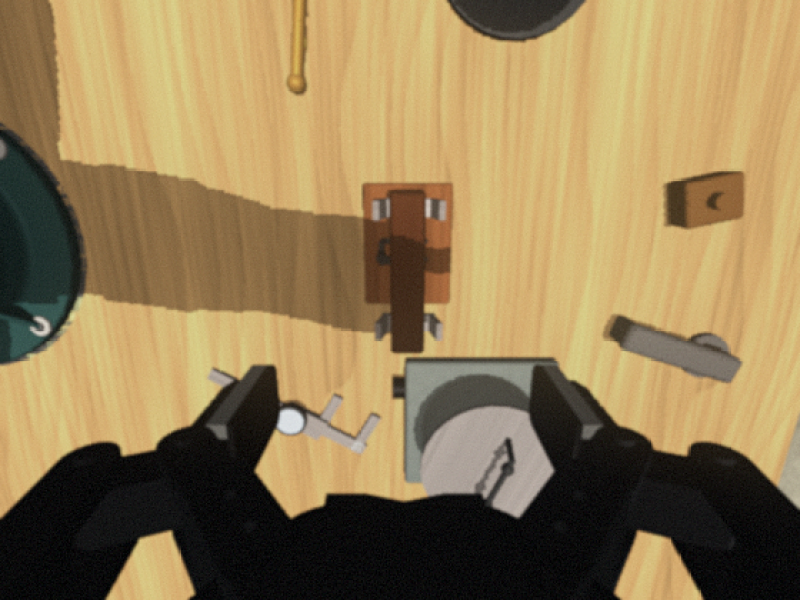

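The top view shows the bar along y at (407,190)-(407,350), with something dark sticking out at (383,250). In view A the loop bar runs from (413,213) to (385,288), with beads at (407,232) and (388,283). I'll zoom in to see which way the tines point and to place the beads exactly.

```bash
python3 - <<'E'
import cv2,numpy as np
def crop(n,x,y,w,h,W,H):
    return cv2.resize(cv2.imread(f"pics/{n}_raw.png")[y:y+h,x:x+w],(W,H),interpolation=cv2.INTER_CUBIC)
# rack 80x80, potA rack, potA loop, potB loop
a=crop("rack",245,120,80,60,400,300);b=crop("potA",295,240,80,60,400,300)
c=crop("potA",240,140,80,60,400,300);d=crop("potB",242,190,80,60,400,300)
cv2.imwrite("pics/z1.png",np.vstack([np.hstack([a,b]),np.hstack([c,d])]))
E
```

```text
(no output)
```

View pics/z1.png

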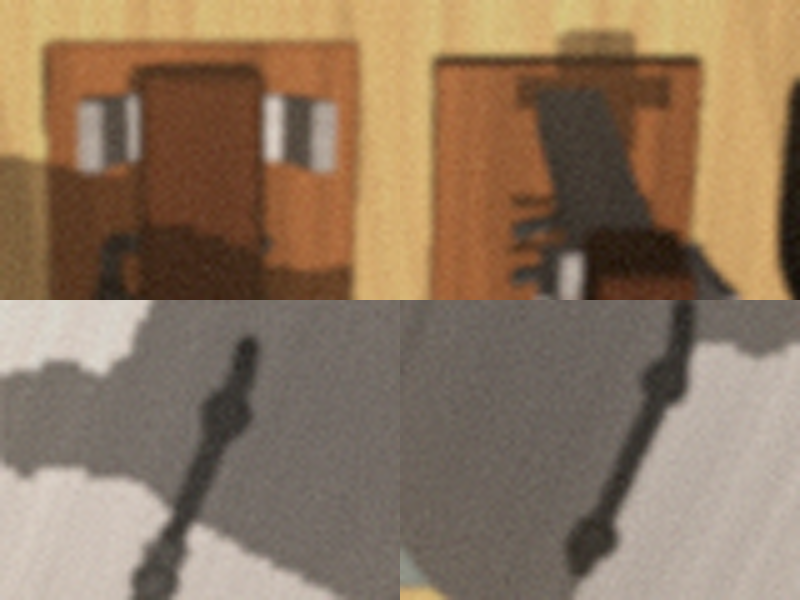

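Tines point +x: two prongs show at the left of the top-right crop, and the shank is on the −x side. Next I'll triangulate the beads and the bar, and take two views of the rest for the cup axis and rim height.

```bash
python3 - <<'E'
from look import *
L=lambda n:pickle.load(open(f"pics/{n}.pkl","rb"))
A,B,Rk=L("potA"),L("potB"),L("rack")
b=[]
for a,bb in [((284.8,162.6),(280,237.6)),((270.6,194.6),(294.4,206))]:
    o=[(A,a),(B,bb)];X=tri(o);b.append(X);print("bead",X.round(4),[(proj(c,X)-u).round(1) for c,u in o],onz(A,a,.125),onz(B,bb,.125))
d=b[1]-b[0];print("mid",(b[0]+b[1])/2,"len",np.linalg.norm(d),"yaw deg",np.degrees(np.arctan2(d[1],d[0])))
for uv in((284.6,132.5),(285,245.5)):print("bar end",onz(Rk,uv,.136))
for n,p in [("rest1",(.57,.19,.32)),("rest2",(.57,.30,.32))]:
    manip.move_ptp(p,down(0));c,im=shoot(n);print(n,manip.read_clock(),[proj(c,(.578,.26,z)).round() for z in(0,.09)])
x=np.hstack([cv2.imread(f"pics/{n}_raw.png")[0:340,130:430] for n in("rest1","rest2")])
cv2.imwrite("pics/r.png",cv2.resize(x,None,fx=1.3,fy=1.3,interpolation=3))
E
```

```text
bead [ 0.5574 -0.232   0.1188] [array([0.3, 0. ]), array([0.3, 0. ])] [ 0.55784679 -0.2328736   0.125     ] [ 0.55714111 -0.22937895  0.125     ]
bead [ 0.5749 -0.1924  0.1136] [array([ 0.1, -0. ]), array([0.1, 0. ])] [ 0.57446463 -0.19528453  0.125     ] [ 0.57430702 -0.18898882  0.125     ]
mid [ 0.56615936 -0.21216154  0.11619776] len 0.04357080770732183 yaw deg 66.2549502531319
bar end [0.48260045 0.05719348 0.136     ]
bar end [ 0.48339122 -0.06625706  0.136     ]
rest1 7.525 [array([288., 118.]), array([289., 118.])]
rest2 8.0917 [array([287., 190.]), array([288., 206.])]
```

View pics/r.png

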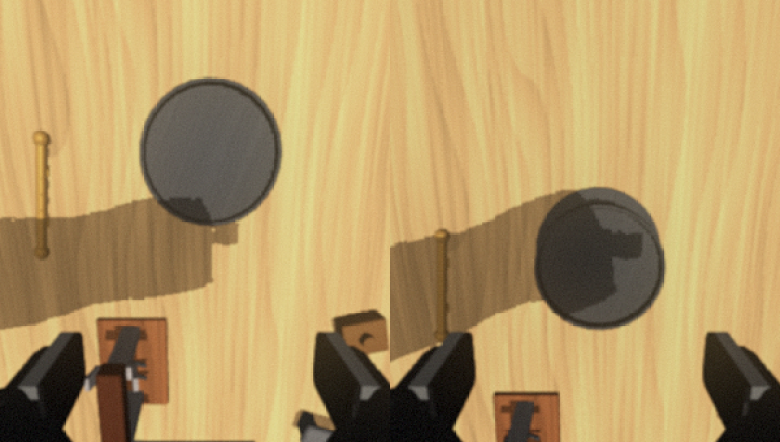

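Both views show the rest's rim circle: left centre about (211,151), right centre about (210,265), with the foot behind it. I'll fit the rim circle in 3D, then take the lifter.

```bash
python3 - <<'E'
from look import *
from scipy.optimize import least_squares
L=lambda n:pickle.load(open(f"pics/{n}.pkl","rb"))
c1,c2=L("rest1"),L("rest2");th=np.linspace(0,2*np.pi,361)
def ext(c,p):
    q=np.array([proj(c,(p[0]+.066*np.cos(t),p[1]+.066*np.sin(t),p[2])) for t in th]);return q[:,0].min(),q[:,0].max(),q[:,1].min(),q[:,1].max()
s=1.3
m1=np.array([140/s+130,282/s+130,77/s,225/s]);m2=np.array([145/s+130,274.5/s+130,328/s])
f=lambda p:np.r_[np.array(ext(c1,p))-m1,np.array(ext(c2,p))[[0,1,3]]-m2]
r=least_squares(f,[.578,.26,.09],x_scale=.01,diff_step=1e-3);print(r.x,r.fun.round(1))
q=down(0);x,y=.483,-.0045
manip.move_ptp((x,y,.22),q)
manip.line_to((x,y,.104),feed=.1,contact_N=8)
print(manip.read_tcp_pos(),manip.read_contact_force())
manip.clamp(80);print(manip.read_opening(),manip.read_finger_force(),manip.read_contact_force(),manip.read_tcp_pos(),manip.read_clock())
c=cam("side");print(proj(c,(x,y,.12)));cv2.imwrite("pics/side_g.png",manip.read_camera("side")[...,::-1])
E
```

```text
[0.5820654  0.25896261 0.08781831] [-0.  -0.2  0.1 -0.1 -0.2  0.5 -0.1]
[ 0.48331054 -0.00452443  0.10446453] [ 0.22946682  0.26243337 -0.2694536 ]
0.29014701607067195 79.24026131629944 [-1.38717014  0.06488618  5.6793617 ] [ 0.48316117 -0.0045367   0.10430219] 11.2417
[263.75119072 192.95817983]
```

```bash
cat >> h.py <<'E'
LOOP=np.array([.5662,-.2122]);YAW=np.radians(-23.75);D=np.array([np.cos(YAW),np.sin(YAW)])
DZ=.0187; REST=np.array([.5815,.2592]); HOME=np.array([.4832,-.0045,.1043])
E
python3 - <<'E'
from look import *
p=HOME;manip.line_to((p[0],p[1],.26),feed=.12)
print(manip.read_contact_force(),manip.read_opening())
a=LOOP-.042*D
manip.move_ptp((*a,.25),down(YAW));manip.line_to((*a,.202-DZ),feed=.1,contact_N=4)
print(manip.read_tcp_pos(),manip.read_contact_force(),manip.read_clock())
c,im=shoot("pre")
s=manip.read_camera("scene");S=cam("scene");e=manip.read_camera("side");E=cam("side")
def cr(im,u,w=70,h=52):
    u=u.round().astype(int);return cv2.resize(im[max(u[1]-h,0):u[1]+h,max(u[0]-w,0):u[0]+w,::-1],(400,300),interpolation=3)
X=(*LOOP,.125);u=[proj(k,X) for k in(c,S,E)];print(u)
cv2.imwrite("pics/pre.png",np.vstack([np.hstack([cr(im,u[0]),cr(s,u[1],50,38)]),np.hstack([cr(e,u[2],50,38),cv2.resize(im[...,::-1],(400,300))])]))
E
```

```text
[-0.93303735  0.1577242  -2.25580237] 0.29041285152138546
[ 0.5280215  -0.19515066  0.18395472] [ 0.22967978 -0.25846048 -2.20769778] 14.3583
[array([340.02610387, 221.51904695]), array([213.7290516, 187.9689167]), array([249.42994805, 150.03287261])]
```

View pics/pre.png

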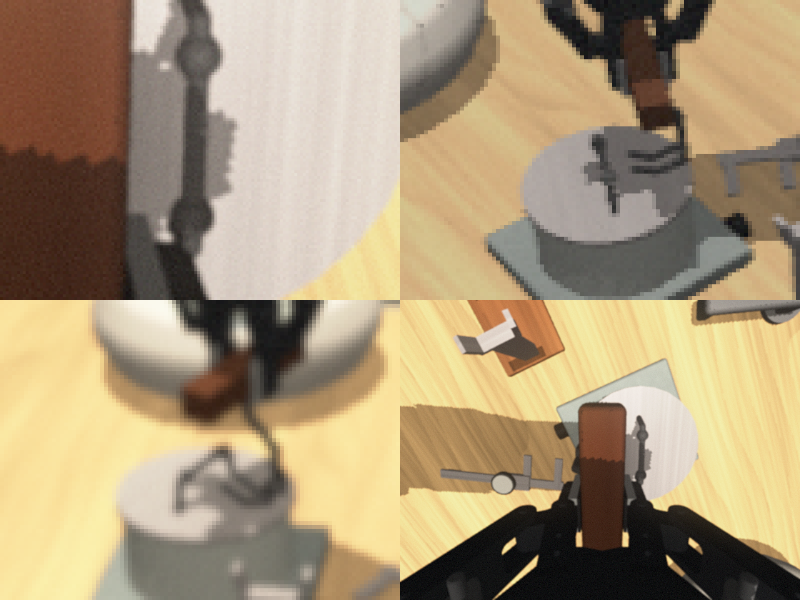

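The loop sits ahead of the tines at the right height, with beads at wrist raw (339,189) and (338,246). I'll refine the lateral aim from this close view, then insert.

```bash
python3 - <<'E'
from look import *
c=pickle.load(open("pics/pre.pkl","rb"))
b=[onz(c,u,.115)[:2] for u in((338.9,188.7),(337.2,245.3))]
m=(b[0]+b[1])/2;d=b[0]-b[1];n=np.array([-D[1],D[0]])
t=manip.read_tcp_pos()[:2]
print("mid",m,"sep",np.linalg.norm(d),"yaw",np.degrees(np.arctan2(d[1],d[0])),"ahead",(m-t)@D,"lat",(m-t)@n)
E
```

```text
mid [ 0.56632256 -0.21286263] sep 0.04507559777863849 yaw 67.6614236827656 ahead 0.04202755122897931 lat -0.0006154916718852117
```

```bash
python3 - <<'E'
from look import *
n=np.array([-D[1],D[0]]);T=LOOP-.0004*n
z=manip.read_tcp_pos()[2]
hit=manip.line_to((*T,z),feed=.05,contact_N=3);print("ins",hit,manip.read_tcp_pos(),manip.read_contact_force())
if not hit:
    f0=manip.read_contact_force()
    manip.line_to((*T,z+.03),feed=.03)
    manip.wait(.3);print(manip.read_contact_force()-f0,manip.read_wrist_torque())
    manip.line_to((*T,z+.06),feed=.06);manip.wait(.3)
    print(manip.read_contact_force()-f0,manip.read_tcp_pos(),manip.read_opening(),manip.read_clock())
    c,im=shoot("lift");s=manip.read_camera("scene");e=manip.read_camera("side")
    f=lambda i,k,X:cv2.resize(i[max(k[1]-60,0):k[1]+60,k[0]-80:k[0]+80,::-1],(400,300),interpolation=3)
    us=proj(cam("scene"),(*LOOP,.17)).astype(int);ue=proj(cam("side"),(*LOOP,.17)).astype(int)
    cv2.imwrite("pics/lift.png",np.hstack([f(s,us,0),f(e,ue,0)]))
E
```

```text
ins False [ 0.56583087 -0.21246234  0.18396638] [-0.43860072  0.40499148 -2.00187361]
[ 0.10331531  0.01320692 -6.280184  ] [ 0.01490303 -0.07479648 -0.049377  ]
[ 1.06180363  0.65423601 -5.47811466] [ 0.56595107 -0.21253856  0.24371244] 0.29036091362568645 17.9
```

View pics/lift.png

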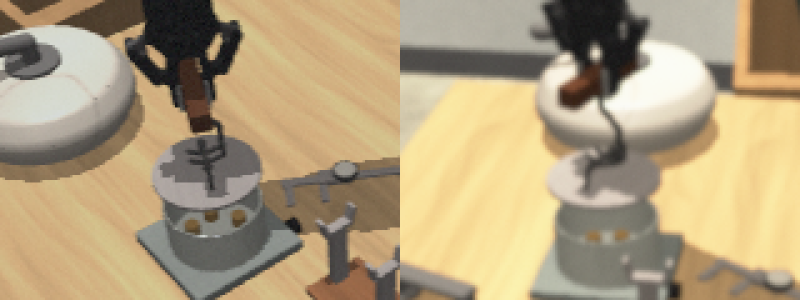

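The lid hangs level and clear of the pot, with about 5.9 N of load. Now I'll carry it to the rest and feel for the cup.

```bash
python3 - <<'E'
from look import *
p=manip.read_tcp_pos()
manip.line_to((p[0],p[1],.285),feed=.08)
manip.line_to((*REST,.285),feed=.13);manip.wait(.4)
print(manip.read_tcp_pos(),manip.read_contact_force(),manip.read_clock())
h=manip.line_to((*REST,.225),feed=.05,contact_N=3);manip.wait(.2)
print("fast",h,manip.read_tcp_pos()[2],manip.read_contact_force())
if not h:
    h=manip.line_to((*REST,.165),feed=.015,contact_N=2.2)
    print("slow",h,manip.read_tcp_pos(),manip.read_contact_force());manip.wait(.3)
    print([manip.read_contact_force().round(2).tolist() for _ in range(2)],manip.read_tcp_pos()[2],manip.read_clock())
E
```

```text
[0.58149438 0.25916416 0.28501318] [ 0.26886285  0.02820859 -7.67930648] 22.9
fast False 0.22515034513477952 [-0.23310925  0.24246165 -7.94484496]
slow True [0.58113738 0.25906203 0.20106375] [ 0.26439988 -0.41927417 -2.92095003]
[[0.23, -0.07, -2.5], [0.23, -0.07, -2.5]] 0.200600524703567 26.5917
```

```bash
python3 - <<'E'
from look import *
h=manip.line_to((*REST,.1895),feed=.03,contact_N=3);manip.wait(.2);print(h,manip.read_tcp_pos(),manip.read_contact_force())
s=manip.read_camera("scene");e=manip.read_camera("side")
f=lambda i,k:cv2.resize(i[max(k[1]-60,0):k[1]+60,k[0]-80:k[0]+80,::-1],(400,300),interpolation=3)
cv2.imwrite("pics/set.png",np.hstack([f(i,proj(cam(n),(*REST,.1)).astype(int)) for i,n in((s,"scene"),(e,"side"))]))
E
```

```text
False [0.58157658 0.25920613 0.18965742] [-0.27290129 -0.5989004  -3.41587506]
```

View pics/set.png

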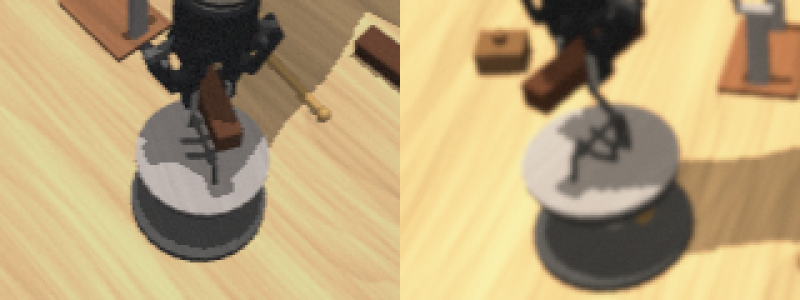

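The lid sits level on the cup and the tines are free below the loop. I'll unhook and go back to the rack.

```bash
python3 - <<'E'
from look import *
a=REST-.048*D
h=manip.line_to((*a,manip.read_tcp_pos()[2]),feed=.04,contact_N=2.5);print("retract",h,manip.read_tcp_pos(),manip.read_contact_force())
if not h:
    manip.line_to((*a,.28),feed=.1)
    manip.move_ptp((HOME[0],HOME[1],.27),down(0));manip.wait(.2)
    manip.line_to((HOME[0],HOME[1],.125),feed=.08,contact_N=5)
    h=manip.line_to((HOME[0],HOME[1],HOME[2]-.002),feed=.02,contact_N=3)
    print("seat",h,manip.read_tcp_pos(),manip.read_contact_force(),manip.read_clock())
E
```

```text
retract False [0.53777737 0.27844379 0.18954371] [ 0.14383925  0.29169754 -2.60241909]
seat True [ 0.48314501 -0.0045055   0.10431564] [-1.10436841  0.23417997  7.43316066] 34.0333
```

```bash
python3 - <<'E'
from look import *
manip.open();manip.wait(.2)
manip.line_to((HOME[0],HOME[1],.25),feed=.1);manip.wait(.3)
print(manip.read_contact_force(),manip.read_clock())
s=manip.read_camera("scene");e=manip.read_camera("side")
f=lambda i,k:cv2.resize(i[k[1]-90:k[1]+90,k[0]-120:k[0]+120,::-1],(400,300),interpolation=3)
cv2.imwrite("pics/end.png",np.hstack([f(i,proj(cam(n),(.53,.14,.1)).astype(int)) for i,n in((s,"scene"),(e,"side"))]))
E
```

```text
[0.50180046 0.5209942  0.05295883] 36.7583
```

View pics/end.png

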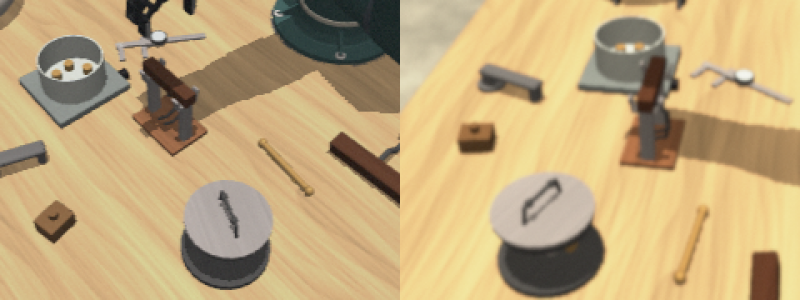

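The lid is home and level on the rest, at about (228,218) in the left crop. The lifter is seated in its rack at (170,82), and the gripper is clear.

```bash
python3 -c "
from cell import manip
print(manip.sign_off())"
```

```text
the job is handed in; nothing more can be done
None
```

The job is handed in: the final pictures show the lid level in the rest's cup, the lifter back in its rack and the bystanders apparently undisturbed, at about 37 s of the 72 s limit; the hand-in call returned no verdict.

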